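Empty the tilting specimen cup into the pan

ROBOT

A 7-joint arm with a two-finger parallel gripper is mounted at the origin on the work surface. World frame = base frame: x ahead of the robot, y to its left, z up, the work surface at z = 0. Lengths are in m, angles in rad, forces in N, time in s.
With the tool pointing down it reaches from about 0.425 to 0.95 m from the base axis. Payload 16.7 kg.
Tool frame: the origin (TCP) lies at the centre of the arm's flange, where the gripper is bolted on; the fingertips stand 199 mm ahead of it and the grasp point (between the pads) lies 180 mm ahead of it (env.grip_depth is the z of the grasp point in the tool frame, in m); z points along the fingers, x is the direction in which the jaws open and shut, and the axes are right-handed (so a half turn about z gives the same grasp; the last joint's range is limited). The gripper opens to 94 mm and grips with 3 to 60 N. Pads are 16 mm wide; open, the fingers measure 119 mm over their backs; the gripper's body (75 mm by 177 mm) begins 78 mm behind the grasp point.
Start: joints at [-1.258, 0.426, 0.074, 1.606, -0.034, 1.111, -0.067], TCP at [0.301, 0.604, 0.405] pointing down, gripper open.
Joint ranges: [-2.85, 2.85], [-0.5, 2.14], [-1.23, 1.37], [0.21, 2.46], [-1.02, 4.16], [0.16, 2.05], [-2.73, 2.73]. Speed limits (rad/s): [1.89, 1.89, 2.39, 2.39, 3.01, 3.01, 3.01].

INTERFACE

Orientations are given as [roll, pitch, yaw] about the fixed x, y, z axes, in that order (R = Rz(yaw) Ry(pitch) Rx(roll)).
In Python, from station import env, imaging gives the robot as it stands. The module is installed in compiled form; this text tells all that it offers.
- The arm moves only by the tool jog_arm, never from a script. Its argument "series" is a list that holds one entry, the list of rows, each a list of 5 numbers: the shift along the tool's x, y, z normalised to -1 to 1, where 1 is 0.1 m, then the turn about the tool's z normalised to -1 to 1, where 1 is 90 degrees, then the closure, from 0 (fully open) to 1 (shut). In form: [[[x, y, z, yaw, jaw], ...]]. A call has 1 to 8 rows; each row is the pose to reach, as a shift and turn from the pose commanded when the call began, along the tool's axes at that moment; what a row does not reach only later rows make up. A row lasts 1/10 s, in which the tool goes at most 50 mm and 8.59 degrees, less where a joint would pass 70% of its speed; a pose out of reach is approached as far as the arm can. A call with a number of a shift or a turn outside -1 to 1 is refused whole. A call with a gripper value outside its range is refused whole. The fingers move at their own pace and stop on an object; the grip force is fixed at half the most. Time passes only in rows, so rows that repeat a pose let the fingers close. It gives the time, the measured TCP pose, the force and the opening at its end, in the units of the state.
- env.observe(): the state, without advancing time (a new reading comes with each control period).
- imaging.grab_frame(name): name is "scene" or "top"; returns a dict with "frame" (420x560x3 uint8, red, green, blue), "fx", "fy", "cx", "cy" (pixels), "D" ([k1, k2, p1, p2, k3] as OpenCV has them; the pictures are not rectified), "cam_to_world" (4x4, takes a point from camera to world coordinates). Camera axes: x right, y up, looking along -z (the intrinsics and any distortion apply to the point x, -y, -z); pixel columns grow to the right and rows downward; lengths in m; the calibration is good to about 2 mm. A picture is of the moment at which its call begins. There is no depth.
- env.finish_job(): hands the job in, once; it reports no verdict.
The state is a dict: "clock": time; "joints": joint angles; "joint_vel": joint speeds; "effort": joint torques, N m; "tcp_pos": TCP position; "tool_rot": TCP orientation; "force": force on the tool from outside, world axes, zero at the start; "torque": the same for the moment, N m; "opening": finger opening in m.
Only numpy, scipy, OpenCV 4.12 (cv2) and the standard library are available. Lean on these libraries where they do the work, as an engineer would, in place of code of your own. Each camera call takes 0.05 s, during which the arm holds its last target.

TASK

Slide the round pan along the bench, without lifting it, until it is centred under the front of the tilting steel cup. Then swing the cup right over by its bail bar so that all six specimen blocks drop into the pan and none lands on the bench, and swing the cup back fully upright on its stop. Leave the pan under the cup and everything else where it stands.

Things in the scene. Friction and masses are not known exactly. Their poses are not given: they have to be found in the camera images.
- stand: Grey steel stand, fixed; origin on the bench below the middle of the cup's hinge. x is parallel to the hinge; the cup pours towards -y. Two upright side plates (8 mm thick, 140 mm tall, at x = +-64 mm) stand at y = 90 to 165 mm with a base plate between; from them two arms reach forward at hinge height to y = -15 mm. Below the cup it is open from the front (-y) up to y = 90 mm.
- hinge (a point): Middle of the cup's hinge axis, 125 mm above the bench.
- cup (a joint): Tilt of the cup, rad: 0 = fully upright on its stop, grows as the mouth tips towards the stand's -y, stop at 2.4 (mouth down). Stiff hinge (about 0.12 N m friction): the cup stays wherever it is left.
- bar (a point): Middle of the cup's bail bar: dark steel, 12 mm thick, 104 mm long, parallel to the hinge and 115 mm from it, rigid with the cup on two side rods. At joint 0 it is 107 mm behind the hinge (stand +y) and 43 mm above it; it swings over the top to 107 mm in front (-y) and 40 mm above at joint 2.4. Can be pushed from either side.
- mouth (a point): Centre of the cup's open mouth. The plain steel cup is round, 82 mm tall, 68 mm wide at the bottom, 84 mm at the rim, wall 3 mm; upright, its bottom is 45 mm below the hinge and its rim 37 mm above it.
- under (a point): Spot on the bench where the pan's centre belongs: under the cup, 30 mm to the front (stand -y) of the hinge axis.
- pan_c (a point): Centre of the underside of the loose round aluminium pan: outside diameter 150 mm, straight wall 3 mm thick and 38 mm tall, floor 4 mm, 0.35 kg; it slides on the bench and passes below the upright cup (cup bottom 80 mm above the bench). z axis up.
- spec0_c (a point): Centre of specimen block 0: chunky cream-coloured fired block 18 x 18 x 16 mm, 14 g; starts inside the cup.
- spec1_c (a point): Centre of specimen block 1: chunky cream-coloured fired block 18 x 18 x 16 mm, 14 g; starts inside the cup.
- spec2_c (a point): Centre of specimen block 2: chunky cream-coloured fired block 18 x 18 x 16 mm, 14 g; starts inside the cup.
- spec3_c (a point): Centre of specimen block 3: chunky cream-coloured fired block 18 x 18 x 16 mm, 14 g; starts inside the cup.
- spec4_c (a point): Centre of specimen block 4: chunky cream-coloured fired block 18 x 18 x 16 mm, 14 g; starts inside the cup.
- spec5_c (a point): Centre of specimen block 5: chunky cream-coloured fired block 18 x 18 x 16 mm, 14 g; starts inside the cup.
- jar: Bystander, to be left alone: clear screw jar, 52 mm wide, 70 mm tall; origin at its underside.
- weight: Bystander, to be left alone: brass weight with a knob, 36 mm wide, 54 mm tall; origin at its underside.
- beaker: Bystander, to be left alone: glass beaker, 60 mm wide, 75 mm tall; origin at its underside.
- spatula: Bystander, to be left alone: steel lab spatula lying flat, 160 mm long.
- mouse: Bystander, to be left alone: cream computer mouse, about 56 x 92 mm, 29 mm tall; origin at its underside.
- reagent: Bystander, to be left alone: amber bottle, 64 mm wide, 130 mm tall; origin at its underside.

How it is judged:
On the way, in this order (a step that is already met when the one before it is completed fails the run):
1. the pan stands flat under the cup (its centre within 55 mm of the spot) while the cup is still upright (below 0.5 rad) (horizontal distance between pan_c and under below 0.055 m and value of joint cup below 0.5 rad and height (world z) of pan_c below 0.006 m), for 0.2 s.
2. the cup is tipped well past level (over 1.6 rad) (value of joint cup above 1.6 rad), for 0.2 s.
At the end, for the whole second after the job is handed in: All six blocks lie inside the pan, the pan stands flat on the bench with its centre within 65 mm of its spot under the cup, and the cup is upright (within 0.12 rad of its stop) and at rest (horizontal distance between each of spec0_c, spec1_c, spec2_c, spec3_c, spec4_c, spec5_c and pan_c below 0.07 m and z of spec0_c in the frame of pan_c between 0 and 0.045 m and z of spec1_c in the frame of pan_c between 0 and 0.045 m and z of spec2_c in the frame of pan_c between 0 and 0.045 m and z of spec3_c in the frame of pan_c between 0 and 0.045 m and z of spec4_c in the frame of pan_c between 0 and 0.045 m and z of spec5_c in the frame of pan_c between 0 and 0.045 m and value of joint cup below 0.12 rad and velocity of joint cup below 0.05 rad/s and horizontal distance between pan_c and under below 0.065 m and height (world z) of pan_c below 0.006 m and angle between pan_c's own z axis and vertical below 0.08 rad); the robot touches nothing.
It fails at once if the pan is lifted off the bench by more than 20 mm (height (world z) of pan_c above 0.02 m).
It fails at once if a block lands on the bench outside the pan ((height (world z) of spec0_c below 0.03 m and horizontal distance between spec0_c and pan_c above 0.085 m) or (height (world z) of spec1_c below 0.03 m and horizontal distance between spec1_c and pan_c above 0.085 m) or (height (world z) of spec2_c below 0.03 m and horizontal distance between spec2_c and pan_c above 0.085 m) or (height (world z) of spec3_c below 0.03 m and horizontal distance between spec3_c and pan_c above 0.085 m) or (height (world z) of spec4_c below 0.03 m and horizontal distance between spec4_c and pan_c above 0.085 m) or (height (world z) of spec5_c below 0.03 m and horizontal distance between spec5_c and pan_c above 0.085 m)).
It fails at once if a bystander is shifted by more than 40 mm (distance of any of jar, weight, beaker, spatula, mouse, reagent from where it was at the start of the episode above 0.04 m).
It also fails if it takes over 72 s, if anything falls off the work surface, if the arm or the gripper's body presses on something with over 40 N, if the wrist force passes 120 N, or if a joint passes its speed limit or range.

## Working session

There is one attempt and no reset: what is moved stays moved. The work goes in short steps, Python scripts to look and compute and a tool call to move; the robot and the scene stay as the last step left them, time stands still between calls to the robot, and variables do not carry over. Pictures are saved under pics/ and viewed, and the job is handed in when it is done.

Besides the shell and the picture viewer there is one more tool, called as name([rows], argument=value, ...), one row to a line, values as JSON. jog_arm: Moves the arm, as the interface text tells. Scaled input: -1 to 1 covers 0.1 m each way for a shift and 90 degrees each way for a turn. Its arguments: {"type":"object","properties":{"series":{"type":"array"}},"required":["series"]}

```bash
mkdir -p pics; cat > h.py <<'E'
from station import env, imaging
import cv2, numpy as np
def grab(n,fn=None):
    d=imaging.grab_frame(n)
    if fn: cv2.imwrite('pics/'+fn,cv2.cvtColor(d['frame'],cv2.COLOR_RGB2BGR))
    return d
def ray(d,u,v):
    K=np.array([[d['fx'],0,d['cx']],[0,d['fy'],d['cy']],[0,0,1.]])
    p=cv2.undistortPoints(np.array([[[u,v]]],float),K,np.array(d['D'],float))[0,0]
    T=np.array(d['cam_to_world']); r=T[:3,:3]@np.array([p[0],-p[1],-1]); return T[:3,3],r/np.linalg.norm(r)
def onz(d,u,v,z):
    o,r=ray(d,u,v); return o+r*(z-o[2])/r[2]
def proj(d,P):
    K=np.array([[d['fx'],0,d['cx']],[0,d['fy'],d['cy']],[0,0,1.]])
    T=np.array(d['cam_to_world']); c=(np.atleast_2d(P)-T[:3,3])@T[:3,:3]; c=c*[1,-1,-1]
    return cv2.projectPoints(c,np.zeros(3),np.zeros(3),K,np.array(d['D'],float))[0][:,0]
E
python3 - <<'E'
from h import *
for n in('scene','top'):
    d=grab(n,n+'0.png'); print(n,d['fx'],d['cx'],d['cy'],d['D'],np.round(d['cam_to_world'],3).tolist())
print(env.observe())
E
```

```text
scene 540.1754934025928 276.04249533070407 212.38985765537058 [0.0539616 0.        0.        0.        0.       ] [[0.705, -0.472, 0.529, 1.366], [0.709, 0.466, -0.529, -0.638], [0.004, 0.748, 0.663, 1.053], [0.0, 0.0, 0.0, 1.0]]
top 470.74329820616543 276.70098517112854 209.69835310002867 [0.03324572 0.         0.         0.         0.        ] [[0.005, 0.996, -0.092, 0.556], [-1.0, 0.004, -0.008, 0.073], [-0.008, 0.092, 0.996, 1.068], [0.0, 0.0, 0.0, 1.0]]
{'clock': 0.1, 'joints': array([-1.25852335,  0.42667782,  0.07382078,  1.60652128, -0.03408977,
        1.11080123, -0.06707581]), 'joint_vel': array([-2.26941153e-06, -1.19708739e-03, -1.34890271e-04, -1.92970625e-03,
       -1.00433725e-03, -9.28358590e-04, -8.79707301e-04]), 'effort': array([ 7.91009108e-03, -9.37465882e+01,  3.67677547e+00, -4.55042589e+01,
       -4.88767703e-02,  1.66767201e-02,  3.16242699e-05]), 'tcp_pos': array([0.30066066, 0.60416281, 0.40404856]), 'tool_rot': array([3.14151568e+00, 1.14690977e-03, 1.10905042e+00]), 'force': array([ 0.79237463,  0.28120501, -0.37796031]), 'torque': array([ 0.01013981, -0.03904132, -0.0593862 ]), 'opening': 0.09416733781056247}
```

View pics/scene0.png

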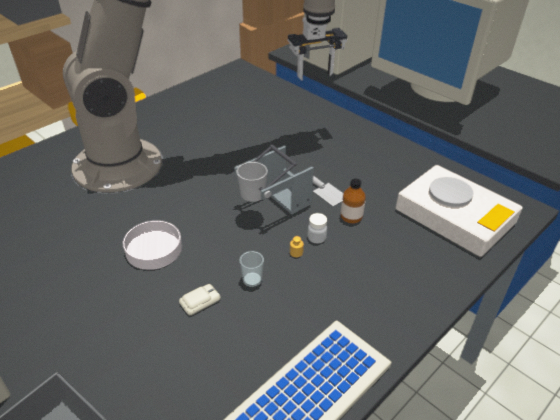

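View pics/top0.png

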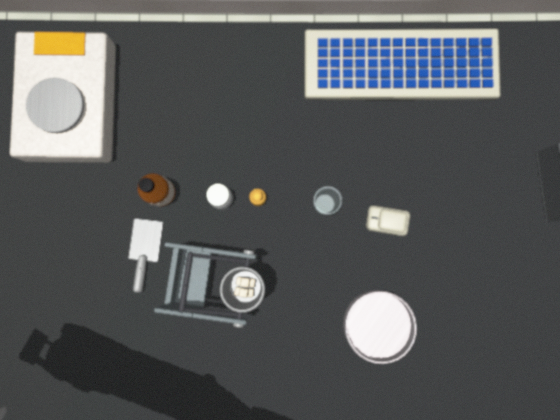

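```bash
python3 - <<'E'
from h import *
d=grab('top'); f=d['frame'][:,:,::-1]
cv2.imwrite('pics/t1.png',cv2.resize(f[220:345,115:275],None,fx=4.8,fy=4.8,interpolation=cv2.INTER_CUBIC))
d=grab('scene'); f=d['frame'][:,:,::-1]
cv2.imwrite('pics/s1.png',cv2.resize(f[135:245,220:370],None,fx=5,fy=5,interpolation=cv2.INTER_CUBIC))
E
```

```text
(no output)
```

View pics/t1.png

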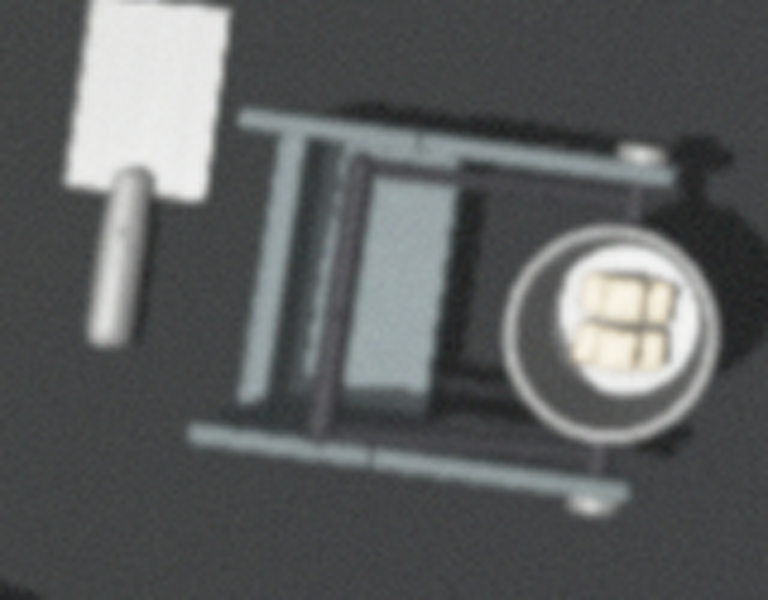

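View pics/s1.png

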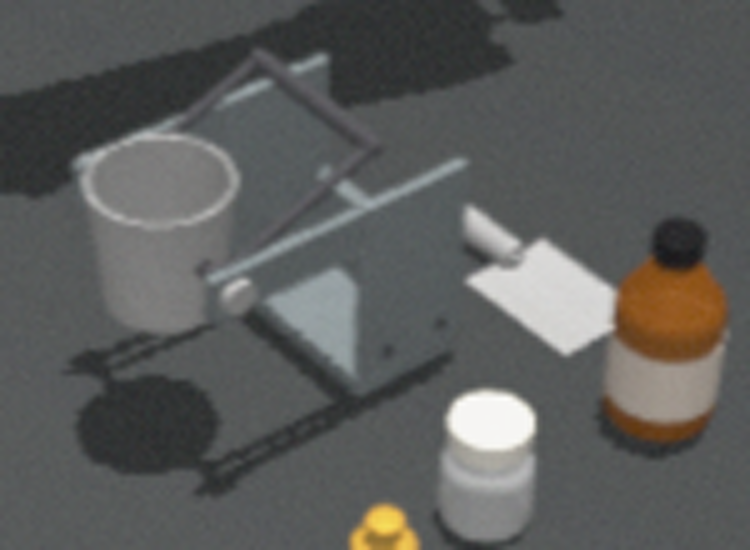

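```bash
python3 - <<'E'
from h import *
d=grab('top');s=grab('scene')
c=lambda u,v:(115+u/4.8,220+v/4.8)
for n,(u,v),z in [('rim',(612,335),.162),('bar+',(362,160),.168),('bar-',(318,432),.168),('kn+',(640,152),.125),('kn-',(592,505),.125),('plate+f',(672,178),.14),('plate+b',(240,117),.14),('plate-f',(628,492),.14),('plate-b',(190,433),.14)]:
    print(n,np.round(onz(d,*c(u,v),z),4))
c2=lambda u,v:(220+u/5,135+v/5)
for n,(u,v),z in [('rim',(160,180),.162),('barA',(258,55),.168),('barB',(378,148),.168)]:
    print('s',n,np.round(onz(s,*c2(u,v),z),4))
for dd,nm,roi,z in((d,'top',(280,375,330,430),.038),(s,'scene',(215,275,115,190),.038)):
    f=dd['frame'];g=cv2.cvtColor(f,cv2.COLOR_RGB2GRAY)
    m=np.zeros_like(g);m[roi[0]:roi[1],roi[2]:roi[3]]=(g[roi[0]:roi[1],roi[2]:roi[3]]>110)
    cs=max(cv2.findContours(m,0,1)[0],key=cv2.contourArea);h=cv2.convexHull(cs)
    e=cv2.fitEllipse(h);P=np.array([onz(dd,*p[0].astype(float),z) for p in h]);
    (cx,cy),r=cv2.minEnclosingCircle(P[:,:2].astype(np.float32))
    print(nm,e,'encl@z',cx,cy,r, 'ell ctr',onz(dd,*e[0],z))
# bystanders
for n,(u,v),z in [('beaker',(325,200),.04),('mouse',(388,221),.02),('weight',(258,197),.05),('jar',(219,196),.07),('reagent',(150,187),.13)]:
    print(n,np.round(onz(d,u,v,z),3))
E
```

```text
rim [0.4862 0.1444 0.162 ]
bar+ [0.5548 0.2439 0.168 ]
bar- [0.4487 0.2586 0.168 ]
kn+ [0.5585 0.1366 0.125 ]
kn- [0.4147 0.1546 0.125 ]
plate+f [0.548  0.1224 0.14  ]
plate+b [0.5721 0.2995 0.14  ]
plate-f [0.4222 0.1389 0.14  ]
plate-b [0.4448 0.316  0.14  ]
s rim [0.4889 0.1455 0.162 ]
s barA [0.4476 0.2607 0.168 ]
s barB [0.5574 0.2451 0.168 ]
top ((380.27398681640625, 326.9933776855469), (71.68585205078125, 74.51445007324219), 142.51063537597656) encl@z 0.40051546692848206 -0.14098457992076874 0.0777362659573555 ell ctr [ 0.40016704 -0.1414169   0.038     ]
scene ((152.0917205810547, 244.11073303222656), (49.307254791259766, 60.845279693603516), 77.06965637207031) encl@z 0.41415879130363464 -0.14662286639213562 0.09408345073461533 ell ctr [ 0.41577025 -0.15159709  0.038     ]
beaker [ 0.673 -0.025  0.04 ]
mouse [ 0.628 -0.166  0.02 ]
weight [0.677 0.122 0.05 ]
jar [0.677 0.204 0.07 ]
reagent [0.687 0.335 0.13 ]
```

```bash
cat >> h.py <<'E'
from scipy.spatial.transform import Rotation as Ro
def to(p):
    s=env.observe(); R=Ro.from_euler('xyz',s['tool_rot']).as_matrix()
    return np.round(R.T@(np.array(p)-s['tcp_pos'])*10,3)
H=np.array([.4868,.1453]);a=-.134;SX=np.array([np.cos(a),np.sin(a)]);SY=np.array([-np.sin(a),np.cos(a)])
E
python3 -c "
from h import *
print(to([.43,-.14,.45]), H-.03*SY)"
```

```text
[-6.086  4.474 -0.453] [0.48279202 0.11556894]
```

jog_arm([
  [[-0.2, 0.15, -0.3, 0, 0.2], [-0.5, 0.37, -0.5, 0, 0.5], [-0.8, 0.58, -0.5, 0, 1], [-1, 0.73, -0.5, 0, 1]],
])

```text
clock: 0.7
tcp_pos: [0.3221, 0.48, 0.4555]
tool_rot: [3.141, -0.001, 1.108]
force: [0.4, -0.2, 0.4]
opening: 0.0654
```

jog_arm([
  [[-0.35, 0.25, 0, 0, 1], [-0.7, 0.5, 0, 0, 1], [-1, 0.73, 0, 0, 1]],
])

```text
clock: 1.0
tcp_pos: [0.3424, 0.358, 0.4547]
tool_rot: [-3.142, -0.0, 1.109]
force: [0.8, 0.4, 0.2]
opening: 0.0412
```

jog_arm([
  [[-0.35, 0.25, 0, 0, 1], [-0.7, 0.5, 0, 0, 1], [-1, 0.73, 0, 0, 1]],
])

```text
clock: 1.3
tcp_pos: [0.3631, 0.2359, 0.4548]
tool_rot: [-3.141, -0.0, 1.108]
force: [1.0, -0.0, -0.1]
opening: 0.0174
```

jog_arm([
  [[-0.35, 0.25, 0, 0, 1], [-0.7, 0.5, 0, 0, 1], [-1, 0.73, 0, 0, 1]],
])

```text
clock: 1.6
tcp_pos: [0.3838, 0.1138, 0.4548]
tool_rot: [-3.142, -0.001, 1.108]
force: [0.4, 1.0, -0.3]
opening: 0.0005
```

jog_arm([
  [[-0.35, 0.25, 0, 0, 1], [-0.7, 0.5, 0, 0, 1], [-1, 0.73, 0, 0, 1], [-1, 0.73, 0, 0, 1]],
])

```text
clock: 2.0
tcp_pos: [0.4049, -0.0102, 0.455]
tool_rot: [3.141, -0.001, 1.103]
force: [0.3, 0.6, -0.1]
opening: 0.0006
```

```bash
python3 -c "
from h import *
print(to([.43,-.14,.45]), env.observe())"
```

```text
[-1.046  0.809  0.049] {'clock': 2.0, 'joints': array([-0.73702403, -0.13905856,  0.55541609,  2.12841537,  0.08041782,
        1.13187747,  0.8831493 ]), 'joint_vel': array([-0.03516346,  0.00819395, -0.08776417,  0.00599457, -0.02479565,
       -0.00011489, -0.0911486 ]), 'effort': array([  2.34689534, -21.42970562,  -0.61695468, -45.62707543,
         0.46360284,   0.09150937,   2.34495722]), 'tcp_pos': array([ 0.40486829, -0.01016986,  0.45499434]), 'tool_rot': array([ 3.14109635e+00, -8.50210023e-04,  1.10326231e+00]), 'force': array([ 0.32804986,  0.59168888, -0.14394627]), 'torque': array([ 0.02057542, -0.0146163 ,  0.07456267]), 'opening': 0.0005950256648607134}
```

jog_arm([
  [[-0.3, 0.23, 0, 0.095, 1], [-0.6, 0.46, 0, 0.19, 1], [-0.9, 0.7, 0, 0.285, 1], [-1, 0.8, 0, 0.38, 1], [-1, 0.8, 0, 0.475, 1], [-1, 0.8, 0, 0.57, 1], [-1, 0.8, 0, 0.665, 1], [-1, 0.8, 0, 0.76, 1]],
])

```text
clock: 2.8
tcp_pos: [0.4318, -0.1309, 0.4547]
tool_rot: [-3.141, 0.0, -0.091]
force: [0.1, -0.2, 0.2]
opening: 0.0005
```

```bash
python3 -c "
from h import *
print(to([.435,-.141,.215]), env.observe()['tool_rot'],env.observe()['tcp_pos'])
d=grab('top','t2.png')"
```

```text
[0.041 0.099 2.397] [-3.14144149e+00  3.64623374e-05 -9.08125205e-02] [ 0.43179863 -0.13085163  0.4546852 ]
```

View pics/t2.png

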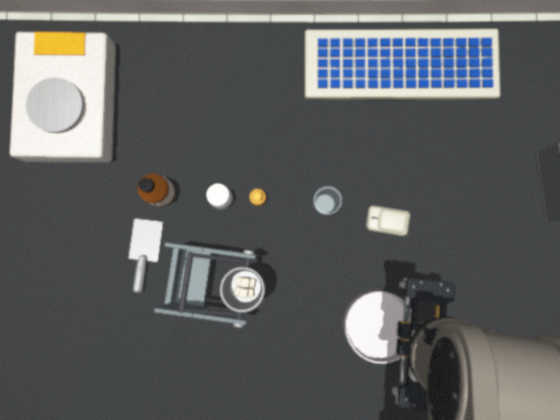

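jog_arm([
  [[0.02, 0.05, 0.4, 0.028, 1], [0.04, 0.1, 0.8, 0.028, 1], [0.04, 0.1, 1, 0.028, 1]],
])

```text
clock: 3.15
tcp_pos: [0.4343, -0.1414, 0.3523]
tool_rot: [3.141, 0.002, -0.126]
force: [0.4, 0.6, 1.5]
opening: 0.0007
```

jog_arm([
  [[0, 0, 0.4, 0, 1], [0, 0, 0.8, 0, 1], [0, 0, 1, 0, 1]],
])

```text
clock: 3.45
tcp_pos: [0.4342, -0.1409, 0.252]
tool_rot: [3.141, 0.003, -0.125]
force: [0.7, -0.6, 1.0]
opening: 0.0009
```

jog_arm([
  [[0, 0, 0.2, 0, 1], [0, 0, 0.4, 0, 1], [0, 0, 0.4, 0, 1]],
])

```text
clock: 3.75
tcp_pos: [0.4343, -0.1411, 0.213]
tool_rot: [3.141, 0.003, -0.126]
force: [-0.3, -0.7, 0.3]
opening: 0.0002
```

```bash
python3 -c "
from h import *
print(to([.508,-.141,.215]), env.observe()['tool_rot'],env.observe()['tcp_pos'])
d=grab('scene','s2.png')"
```

```text
[ 0.731 -0.094 -0.023] [ 3.1411692   0.00343657 -0.12595859] [ 0.43432371 -0.14112619  0.21297075]
```

View pics/s2.png

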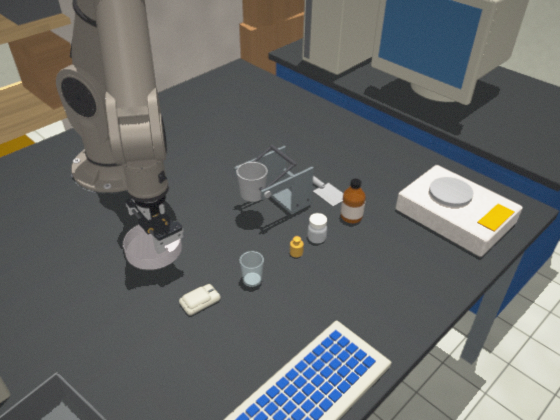

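jog_arm([
  [[0.1, -0.01, 0, 0, 1], [0.2, -0.03, 0, 0, 1], [0.3, -0.04, 0, 0, 1], [0.4, -0.05, 0, 0, 1], [0.5, -0.06, 0, 0, 1], [0.6, -0.08, 0, 0, 1], [0.68, -0.09, 0, 0, 1], [0.73, -0.1, 0, 0, 1]],
])

```text
clock: 4.6
tcp_pos: [0.5094, -0.1409, 0.2146]
tool_rot: [3.141, -0.0, -0.129]
force: [-1.7, -0.2, 0.8]
opening: 0.0006
```

jog_arm([
  [[-0.1, 0, 0, 0, 1], [-0.1, 0, -0.3, 0, 0.6], [-0.1, 0, -0.7, 0, 0.36]],
])

```text
clock: 4.9
tcp_pos: [0.497, -0.1396, 0.2841]
tool_rot: [3.141, 0.004, -0.13]
force: [1.5, 0.4, 1.5]
opening: 0.0129
```

```bash
cat > pan.py <<'E'
from h import *
import sys
d=grab('top',sys.argv[1])
g=cv2.cvtColor(d['frame'],cv2.COLOR_RGB2GRAY)
E
python3 -c "
from h import *
print(env.observe()['tool_rot'],env.observe()['tcp_pos'],env.observe()['opening'])
d=grab('scene','s3.png');d=grab('top','t3.png')"
```

```text
[ 3.14102179  0.00397364 -0.12963492] [ 0.49696596 -0.13964352  0.28407201] 0.012852786784989153
```

View pics/s3.png

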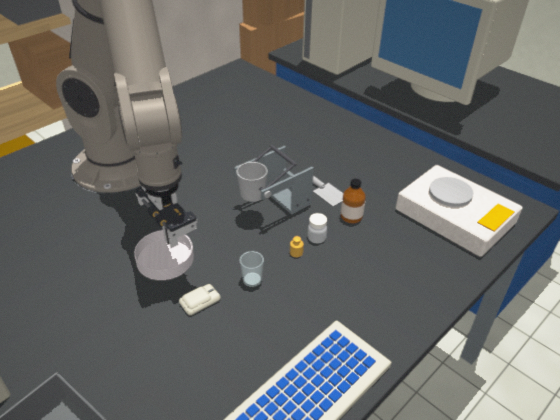

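View pics/t3.png

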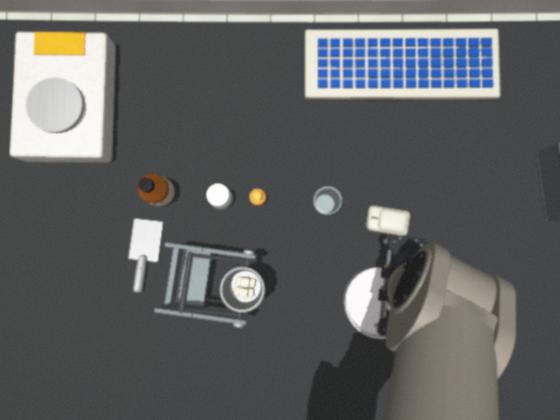

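```bash
cat > pan.py <<'E'
from h import *
from scipy.optimize import least_squares
import sys
def fit(im,d,box,sel,thr=110):
    g=cv2.cvtColor(im,cv2.COLOR_RGB2GRAY) if im.ndim==3 else im
    x0,y0,x1,y1=box;m=np.zeros_like(g);m[y0:y1,x0:x1]=g[y0:y1,x0:x1]>thr
    cs=max(cv2.findContours(m,0,1)[0],key=cv2.contourArea)[:,0]
    cs=np.array([p for p in cs if sel(*p)])
    P=np.array([onz(d,*p.astype(float),.038)[:2] for p in cs])
    r=least_squares(lambda c:np.hypot(*(P-c).T)-.0765,P.mean(0),loss='soft_l1',f_scale=.002)
    return r.x,np.sqrt(np.mean(r.fun**2)),len(P)
E
python3 -c "
from pan import *
d=imaging.grab_frame('top')
print(fit(d['frame'],d,(325,255,384,345),lambda u,v:u<372))
im=cv2.imread('pics/top0.png')[:,:,::-1].copy()
print(fit(im,d,(325,280,430,375),lambda u,v:u<372 and v<350))
"
```

```text
(array([ 0.45310225, -0.14090605]), np.float64(0.0012242339413488644), 87)
(array([ 0.40100308, -0.14142302]), np.float64(0.0006912928710096364), 66)
```

```bash
python3 -c "
from h import *
print(to([.4346,-.241,.284]))"
```

```text
[-0.503  1.086  0.021]
```

jog_arm([
  [[-0.2, 0.4, 0, 0, 0.36], [-0.4, 0.8, 0, 0, 0.36], [-0.5, 1, 0, 0, 0.36], [-0.5, 1, 0, 0.0, 0.36]],
])

```text
clock: 5.45
tcp_pos: [0.4335, -0.2346, 0.2841]
tool_rot: [3.142, 0.001, -0.134]
force: [0.5, 0.2, 0.3]
opening: 0.0571
```

jog_arm([
  [[0, 0.08, 0.3, 0, 0.36], [0, 0.08, 0.6, 0, 0.36], [0, 0.08, 0.72, 0, 0.36], [0, 0.08, 0.72, 0, 0.36]],
])

```text
clock: 5.85
tcp_pos: [0.4346, -0.2397, 0.2112]
tool_rot: [-3.141, 0.003, -0.129]
force: [0.0, 0.5, 0.6]
opening: 0.0602
```

```bash
python3 -c "
from h import *
print(env.observe())
t=H-.109*SY;print(t,to([*t,.213]))
d=grab('scene','s4.png')"
```

```text
{'clock': 5.85, 'joints': array([-0.09711036,  0.48400135,  0.58089704,  2.17640235, -0.46380852,
        0.60585812,  0.69161751]), 'joint_vel': array([-0.02095869, -0.0449503 ,  0.03587496, -0.021565  ,  0.03096159,
        0.03310143, -0.02451781]), 'effort': array([  1.16646152, -66.48643255,  11.30445063, -24.71869826,
        -0.83159795,  -0.84958205,   0.70339853]), 'tcp_pos': array([ 0.43462073, -0.23967343,  0.21123469]), 'tool_rot': array([-3.14116337,  0.0034837 , -0.12865305]), 'force': array([0.03912456, 0.46465752, 0.57953368]), 'torque': array([-0.09015692,  0.05851376, -0.02740157]), 'opening': 0.06016411838423344}
[0.47223767 0.03727714] [ 0.018 -2.795 -0.017]
```

View pics/s4.png

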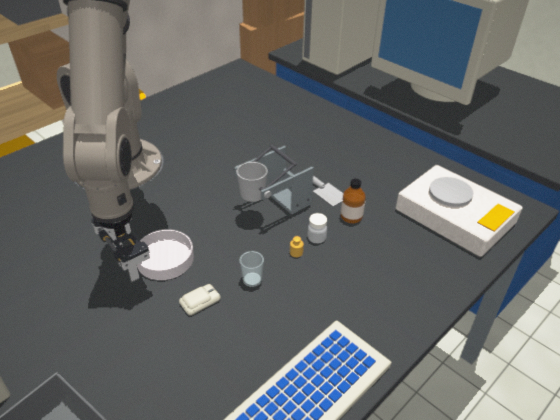

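jog_arm([
  [[0, -0.1, 0, 0, 0.36], [0, -0.22, 0, 0, 0.36], [0, -0.34, 0, 0, 0.36], [0, -0.46, 0, 0, 0.36], [0, -0.58, 0, 0, 0.36], [0, -0.7, 0, 0, 0.36], [0.01, -0.82, 0, 0, 0.36], [0.01, -0.94, 0, 0, 0.36]],
])

```text
clock: 6.7
tcp_pos: [0.4485, -0.1462, 0.2127]
tool_rot: [3.142, -0.0, -0.129]
force: [-0.4, -2.5, 2.1]
opening: 0.0604
```

jog_arm([
  [[0, -0.12, 0, 0, 0.36], [0, -0.24, 0, 0, 0.36], [0, -0.36, 0, 0, 0.36], [0, -0.48, 0, 0, 0.36], [0, -0.6, 0, 0, 0.36], [0, -0.72, 0, 0, 0.36], [0, -0.84, 0, 0, 0.36], [0, -0.94, 0, 0, 0.36]],
])

```text
clock: 7.5
tcp_pos: [0.4604, -0.0529, 0.2127]
tool_rot: [-3.142, 0.0, -0.128]
force: [-0.4, -2.5, 1.8]
opening: 0.0604
```

jog_arm([
  [[0, -0.1, 0, 0, 0.36], [0, -0.2, 0, 0, 0.36], [0, -0.3, 0, 0, 0.36], [0, -0.37, 0, 0, 0.36], [0, -0.42, 0, 0, 0.36], [0, -0.46, 0, 0, 0.36]],
])

```text
clock: 8.1
tcp_pos: [0.4663, -0.008, 0.2127]
tool_rot: [3.141, 0.0, -0.129]
force: [0.1, -1.5, 0.6]
opening: 0.0601
```

```bash
python3 -c "
from h import *
t=H-.109*SY;print(t,to([*t,.213]))
d=grab('scene','s5.png');d=grab('top','t5.png')"
```

```text
[0.47223767 0.03727714] [ 0.001 -0.457 -0.004]
```

View pics/s5.png

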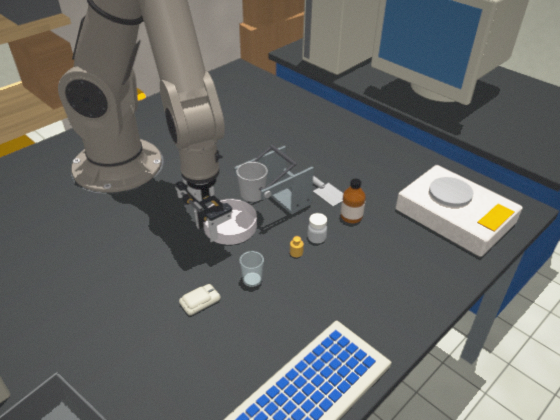

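View pics/t5.png

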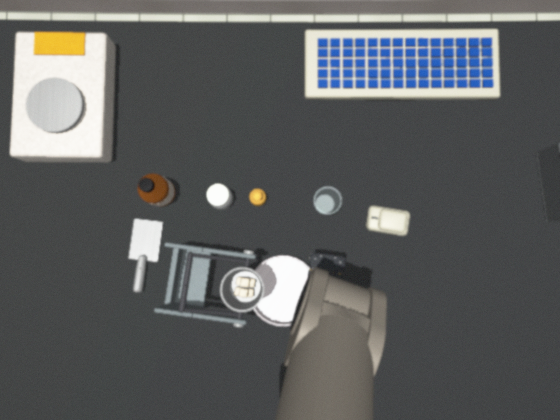

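```bash
python3 -c "
from pan import *
d=imaging.grab_frame('top')
print(fit(d['frame'],d,(266,245,303,335),lambda u,v:u>268 and u<298 and abs(v-290)>22))
s=env.observe();c=fit(d['frame'],d,(266,245,303,335),lambda u,v:u>268 and u<298 and abs(v-290)>22)[0]
print(np.array([SX,SY])@(c-H), np.array([SX,SY])@(s['tcp_pos'][:2]-H))
"
```

```text
(array([0.47718971, 0.07563836]), np.float64(0.00480368017778443), 63)
[-0.00021738 -0.07032108] [ 0.00016569 -0.15488221]
```

jog_arm([
  [[0, -0.08, 0, 0, 0.36], [0, -0.18, 0, 0, 0.36], [0, -0.26, 0, 0, 0.36], [0, -0.33, 0, 0, 0.36], [0, -0.38, 0, 0, 0.36], [0, -0.41, 0, 0, 0.36]],
])

```text
clock: 8.85
tcp_pos: [0.4716, 0.0329, 0.2126]
tool_rot: [3.142, 0.0, -0.128]
force: [-0.2, -2.7, 1.6]
opening: 0.06
```

jog_arm([
  [[0, 0.1, 0, 0, 0.36], [0, 0.4, 0, 0, 0.36], [0, 0.8, 0, 0, 0.36], [0, 0.9, 0, 0, 0.36]],
])

```text
clock: 9.25
tcp_pos: [0.4588, -0.0611, 0.2129]
tool_rot: [3.141, -0.0, -0.133]
force: [-0.5, 0.4, -0.2]
opening: 0.06
```

jog_arm([
  [[0, 0.2, -0.4, 0, 0.36], [0, 0.3, -0.8, 0, 0.36], [0, 0.3, -1, 0, 0.5]],
])

```text
clock: 9.55
tcp_pos: [0.4558, -0.0892, 0.315]
tool_rot: [-3.141, -0.002, -0.133]
force: [0.3, -0.1, -0.3]
opening: 0.0551
```

```bash
python3 -c "
from h import *
print(env.observe()['tcp_pos'])
d=grab('scene','s6.png');d=grab('top','t6.png');f=d['frame'][:,:,::-1]
cv2.imwrite('pics/t6.png',cv2.resize(f[200:360,140:400],None,fx=3,fy=3))"
```

```text
[ 0.45583699 -0.08923066  0.315022  ]
```

View pics/s6.png

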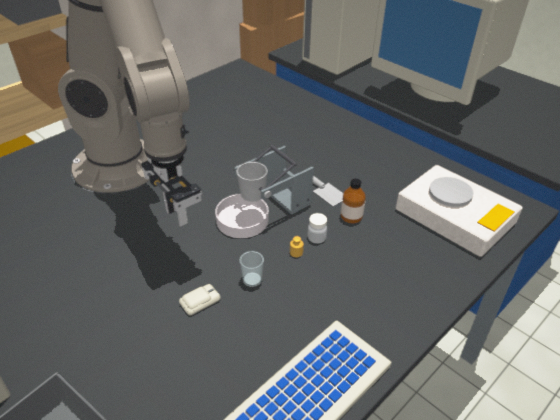

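View pics/t6.png

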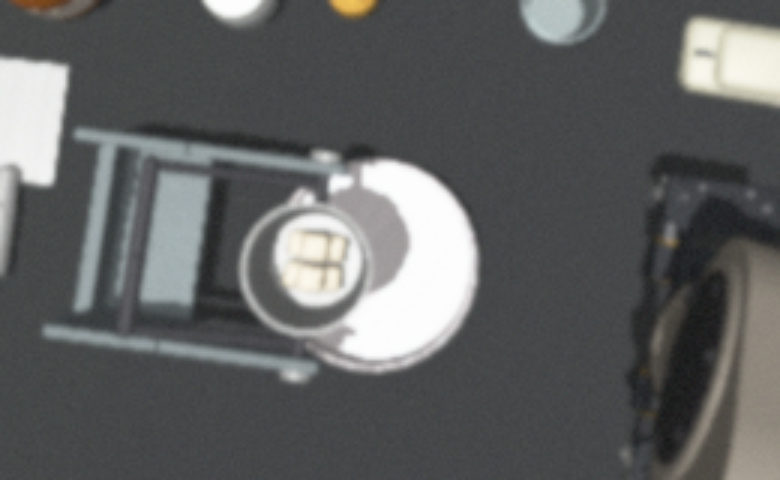

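```bash
python3 -c "
from pan import *
d=imaging.grab_frame('top')
c,e,n=fit(d['frame'],d,(262,245,340,335),lambda u,v:u>272)
print(c,e,n,np.array([SX,SY])@(c-H))
print(to([.4558,-.089,.455]))
"
```

```text
[0.48138962 0.1085199 ] 0.0005417386164386036 83 [-0.00044808 -0.03717321]
[ 0.002  0.018 -1.415]
```

jog_arm([
  [[0, 0, -0.4, -0.095, 0.57], [0, 0, -0.8, -0.19, 0.57], [0, 0, -1, -0.285, 0.57], [0, 0, -1, -0.38, 0.57], [0, 0, -1, -0.475, 0.57], [0, 0, -1, -0.57, 0.57], [0, 0, -1, -0.665, 0.57], [0, 0, -1, -0.76, 0.57]],
])

```text
clock: 10.5
tcp_pos: [0.4559, -0.0864, 0.4115]
tool_rot: [-3.14, 0.001, 1.072]
force: [0.6, -0.2, 1.1]
opening: 0.0405
```

jog_arm([
  [[0, 0, -0.2, -0.095, 0.57], [0, 0, -0.2, -0.19, 0.57], [0, 0, -0.2, -0.237, 0.57]],
])

```text
clock: 10.8
tcp_pos: [0.456, -0.0865, 0.4319]
tool_rot: [-3.141, -0.0, 1.444]
force: [0.2, -0.4, 0.3]
opening: 0.0404
```

```bash
python3 -c "
from h import *
s=env.observe();print(s)
t=H+.107*SY;print(t,to([*t,.435]))
"
```

```text
{'clock': 10.8, 'joints': array([-0.63043313,  0.02976524,  0.70699084,  2.05812892, -0.02228091,
        1.06191699,  1.53114887]), 'joint_vel': array([ 0.01793663,  0.00636342, -0.01706088,  0.00648742, -0.00082169,
       -0.00314055,  0.66253793]), 'effort': array([ -0.10550971, -34.39597964,   1.10051472, -45.05631208,
         0.12236307,   0.1909518 ,  -0.420261  ]), 'tcp_pos': array([ 0.45604638, -0.08646235,  0.43186258]), 'tool_rot': array([-3.14060623e+00, -7.53068772e-05,  1.44393429e+00]), 'force': array([ 0.15421787, -0.38298674,  0.26208397]), 'torque': array([0.0786226 , 0.0170803 , 0.02667679]), 'opening': 0.040427726610327834}
[0.50109513 0.25134079] [ 3.408  0.019 -0.031]
```

jog_arm([
  [[0.3, 0, 0, 0, 0.57], [0.65, 0, 0, 0, 0.57], [1, 0.01, 0, 0, 0.57]],
])

```text
clock: 11.1
tcp_pos: [0.4701, 0.0135, 0.4315]
tool_rot: [-3.14, 0.0, 1.437]
force: [0.8, -0.4, 0.2]
opening: 0.0408
```

jog_arm([
  [[0.35, 0, 0, 0, 0.57], [0.7, 0, 0, 0, 0.57], [1, 0.01, 0, 0, 0.57]],
])

```text
clock: 11.4
tcp_pos: [0.4844, 0.1133, 0.4312]
tool_rot: [-3.14, 0.001, 1.439]
force: [-0.2, -0.8, -0.4]
opening: 0.0405
```

jog_arm([
  [[0.35, 0, 0, 0, 0.57], [0.7, 0, 0, 0, 0.57], [1, 0, 0, 0, 0.57]],
])

```text
clock: 11.7
tcp_pos: [0.4978, 0.2124, 0.431]
tool_rot: [-3.14, 0.001, 1.439]
force: [-0.7, 0.0, -0.2]
opening: 0.0403
```

jog_arm([
  [[0.25, 0, 0, 0, 0.57], [0.4, 0, 0, 0, 0.57], [0.4, 0, 0, 0, 0.57]],
])

```text
clock: 12.0
tcp_pos: [0.5033, 0.2515, 0.4317]
tool_rot: [-3.141, 0.001, 1.439]
force: [-0.2, -0.4, 0.3]
opening: 0.0405
```

```bash
python3 -c "
from h import *
s=env.observe();print(s['tcp_pos'],s['tool_rot'],s['joints'])
t=H+.107*SY;print(t,to([*t,.435]))
d=grab('scene','s7.png')
d=grab('top','t7.png')
"
```

```text
[0.50334328 0.25153831 0.43172279] [-3.14067426e+00  1.01174554e-03  1.43922169e+00] [-0.96224185  0.22942782  0.45560761  1.85064181 -0.11292522  1.08821053
  0.97489664]
[0.50109513 0.25134079] [-0.005 -0.022 -0.033]
```

View pics/s7.png

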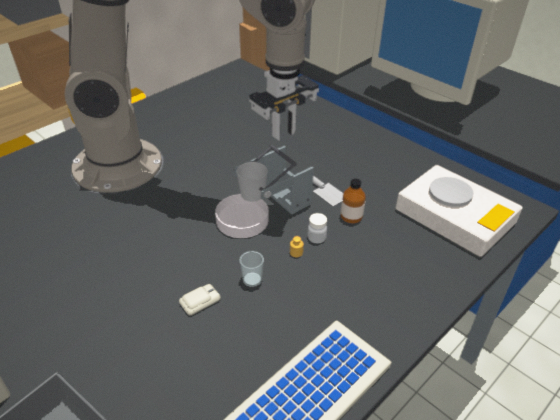

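jog_arm([
  [[0, 0, 0.2, 0, 0.57], [0, 0, 0.45, 0, 0.57], [0, 0, 0.7, 0, 0.57], [0, 0, 0.84, 0, 0.57], [0, 0, 0.84, 0, 0.57]],
])

```text
clock: 12.6
tcp_pos: [0.5031, 0.2488, 0.3474]
tool_rot: [-3.14, 0.002, 1.436]
force: [0.4, 0.5, 0.1]
opening: 0.0404
```

```bash
python3 -c "
from h import *
s=env.observe();print(s['tcp_pos'],s['force'])
d=grab('scene');f=d['frame'][:,:,::-1]
cv2.imwrite('pics/s8.png',cv2.resize(f[75:245,200:370],None,fx=3.5,fy=3.5,interpolation=cv2.INTER_CUBIC))
"
```

```text
[0.50311265 0.24880906 0.34743746] [0.37555088 0.46079323 0.13228845]
```

View pics/s8.png

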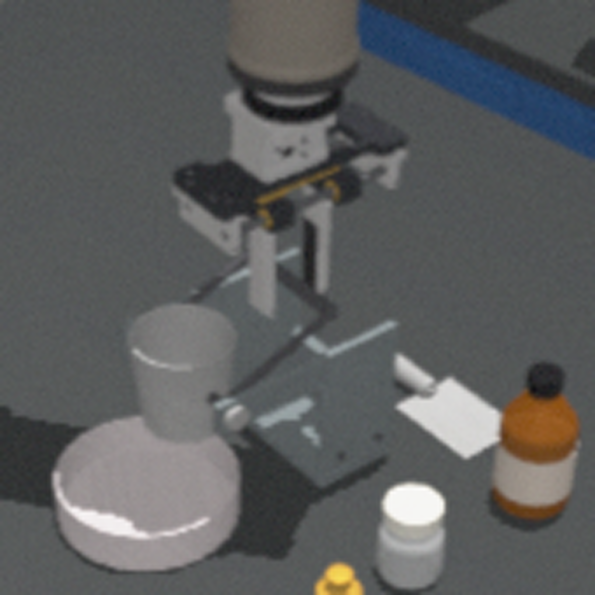

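```bash
cat > tab.py <<'E'
from h import *
def table(ph,off,cur,n=8):
    p=np.radians(ph);S=.115*np.cos(p)+off;Z=.305+.115*np.sin(p)
    for k in range(0,len(p),n):
        print([f"x{(s-cur[0])*10:.2f} z{-(z-cur[1])*10:.2f}" for s,z in zip(S[k:k+n],Z[k:k+n])]); cur=(S[k:k+n][-1],Z[k:k+n][-1])
if __name__=='__main__':
    s=env.observe()['tcp_pos'];st=np.array([SX,SY])@(s[:2]-H);print(st,s[2])
    table(21.9+np.arange(0,56)*2.5,-.007,(st[1],s[2]))
E
python3 tab.py
```

```text
[0.00268465 0.1051344 ] 0.34868280110345395
['x-0.05 z0.01', 'x-0.07 z-0.04', 'x-0.10 z-0.08', 'x-0.12 z-0.13', 'x-0.15 z-0.17', 'x-0.17 z-0.21', 'x-0.20 z-0.25', 'x-0.23 z-0.29']
['x-0.03 z-0.04', 'x-0.07 z-0.07', 'x-0.10 z-0.11', 'x-0.14 z-0.14', 'x-0.18 z-0.18', 'x-0.22 z-0.21', 'x-0.26 z-0.23', 'x-0.30 z-0.26']
['x-0.04 z-0.02', 'x-0.09 z-0.05', 'x-0.13 z-0.07', 'x-0.18 z-0.09', 'x-0.23 z-0.10', 'x-0.28 z-0.12', 'x-0.32 z-0.13', 'x-0.37 z-0.14']
['x-0.05 z-0.01', 'x-0.10 z-0.01', 'x-0.15 z-0.02', 'x-0.20 z-0.02', 'x-0.25 z-0.02', 'x-0.30 z-0.02', 'x-0.35 z-0.01', 'x-0.40 z-0.00']
['x-0.05 z0.01', 'x-0.10 z0.02', 'x-0.15 z0.03', 'x-0.19 z0.05', 'x-0.24 z0.07', 'x-0.29 z0.09', 'x-0.33 z0.11', 'x-0.38 z0.13']
['x-0.04 z0.03', 'x-0.09 z0.05', 'x-0.13 z0.08', 'x-0.17 z0.11', 'x-0.20 z0.15', 'x-0.24 z0.18', 'x-0.28 z0.22', 'x-0.31 z0.25']
['x-0.03 z0.04', 'x-0.06 z0.08', 'x-0.09 z0.12', 'x-0.12 z0.16', 'x-0.14 z0.21', 'x-0.16 z0.25', 'x-0.18 z0.30', 'x-0.20 z0.34']
```

jog_arm([
  [[0, 0, 0, 0, 0.72], [-0.04, 0, 0, 0, 0.72], [-0.07, 0, -0.04, 0, 0.72], [-0.1, 0, -0.08, 0, 0.72], [-0.12, 0, -0.13, 0, 0.72], [-0.15, 0, -0.17, 0, 0.72], [-0.17, 0, -0.21, 0, 0.72], [-0.2, 0, -0.25, 0, 0.72]],
])

```text
clock: 13.45
tcp_pos: [0.5009, 0.2314, 0.3754]
tool_rot: [3.14, -0.004, 1.439]
force: [-0.5, 11.0, 5.2]
opening: 0.0266
```

```bash
python3 -c "
from h import *
s=env.observe();print(s['tcp_pos'],s['force'])
d=grab('scene');f=d['frame'][:,:,::-1]
cv2.imwrite('pics/s9.png',cv2.resize(f[75:245,200:370],None,fx=3.5,fy=3.5,interpolation=cv2.INTER_CUBIC))
"; python3 tab.py | head -1
```

```text
[0.50088832 0.23142928 0.37540392] [-0.48598408 11.02607203  5.20310457]
[0.00252753 0.08679388] 0.375974334319355
```

View pics/s9.png

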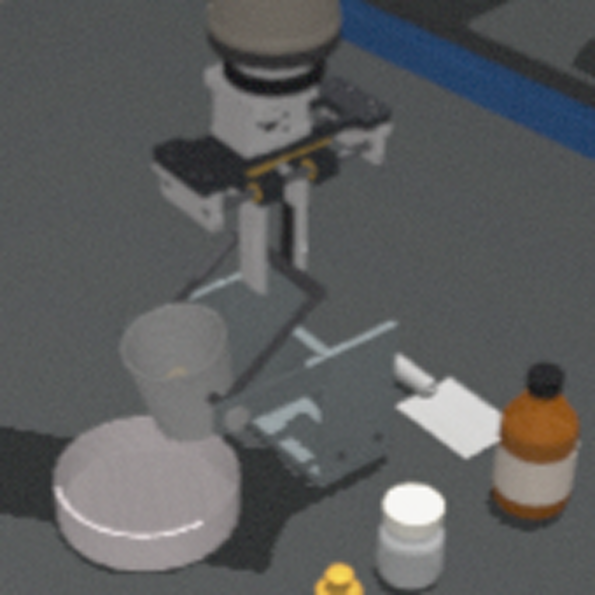

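jog_arm([
  [[-0.03, 0, -0.04, 0, 0.72], [-0.06, 0, -0.08, 0, 0.72], [-0.1, 0, -0.11, 0, 0.72], [-0.13, 0, -0.15, 0, 0.72], [-0.17, 0, -0.18, 0, 0.72], [-0.21, 0, -0.22, 0, 0.72], [-0.25, 0, -0.25, 0, 0.72], [-0.29, 0, -0.27, 0, 0.72]],
])

```text
clock: 14.3
tcp_pos: [0.497, 0.2015, 0.402]
tool_rot: [3.14, -0.002, 1.438]
force: [0.3, 3.1, 3.2]
opening: 0.0264
```

jog_arm([
  [[-0.04, 0, -0.03, 0, 0.72], [-0.08, 0, -0.05, 0, 0.72], [-0.13, 0, -0.08, 0, 0.72], [-0.17, 0, -0.1, 0, 0.72], [-0.22, 0, -0.12, 0, 0.72], [-0.27, 0, -0.13, 0, 0.72], [-0.32, 0, -0.15, 0, 0.72], [-0.36, 0, -0.16, 0, 0.72]],
])

```text
clock: 15.1
tcp_pos: [0.4919, 0.1651, 0.4167]
tool_rot: [-3.141, 0.0, 1.437]
force: [-0.3, 1.8, 0.8]
opening: 0.0262
```

```bash
python3 -c "
from h import *
s=env.observe();print(s['tcp_pos'],s['force'])
d=grab('scene');f=d['frame'][:,:,::-1]
cv2.imwrite('pics/s10.png',cv2.resize(f[75:245,200:370],None,fx=3.5,fy=3.5,interpolation=cv2.INTER_CUBIC))
"; python3 tab.py | head -1
```

```text
[0.49193744 0.16508855 0.41668362] [-0.26797903  1.76717776  0.81982645]
[0.00252374 0.01980803] 0.4168519140723514
```

View pics/s10.png

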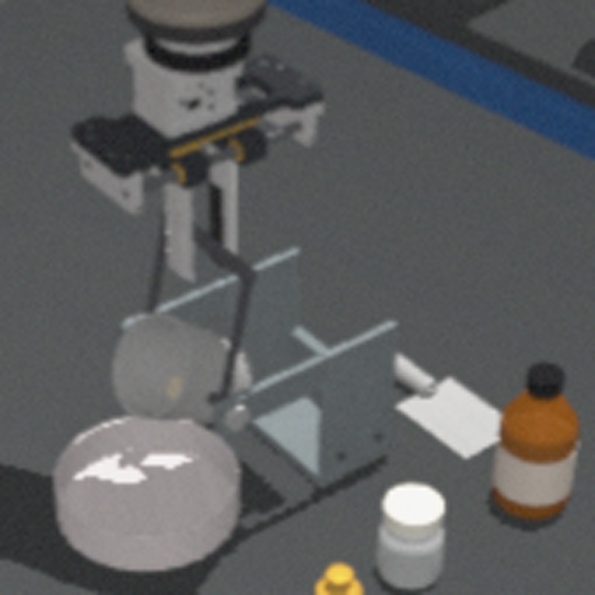

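jog_arm([
  [[-0.05, 0, -0.01, 0, 0.72], [-0.1, 0, -0.02, 0, 0.72], [-0.15, 0, -0.03, 0, 0.72], [-0.2, 0, -0.03, 0, 0.72], [-0.25, 0, -0.03, 0, 0.72], [-0.3, 0, -0.03, 0, 0.72], [-0.35, 0, -0.03, 0, 0.72], [-0.4, 0, -0.02, 0, 0.72]],
])

```text
clock: 15.95
tcp_pos: [0.4867, 0.1257, 0.4187]
tool_rot: [3.142, -0.0, 1.437]
force: [0.2, 1.6, 1.4]
opening: 0.0265
```

```bash
python3 -c "
from h import *
from tab import table
s=env.observe();print(s['tcp_pos'],s['force'])
st=SY@(s['tcp_pos'][:2]-H);ph=np.degrees(np.arccos((st+.007)/.115));print(st,ph)
table(ph+np.arange(1,40)*2,-.007,(st,s['tcp_pos'][2]))
d=grab('scene');f=d['frame'][:,:,::-1]
cv2.imwrite('pics/s11.png',cv2.resize(f[75:245,200:370],None,fx=3.5,fy=3.5,interpolation=cv2.INTER_CUBIC))
"
```

```text
[0.48668834 0.12565577 0.41869783] [0.19826941 1.59919598 1.37646252]
-0.019483042447103947 96.2316321483925
['x-0.04 z-0.00', 'x-0.08 z0.01', 'x-0.12 z0.01', 'x-0.16 z0.02', 'x-0.20 z0.03', 'x-0.23 z0.04', 'x-0.27 z0.06', 'x-0.31 z0.07']
['x-0.04 z0.02', 'x-0.07 z0.03', 'x-0.11 z0.05', 'x-0.14 z0.07', 'x-0.18 z0.09', 'x-0.21 z0.11', 'x-0.24 z0.14', 'x-0.28 z0.16']
['x-0.03 z0.03', 'x-0.06 z0.05', 'x-0.09 z0.08', 'x-0.12 z0.11', 'x-0.15 z0.14', 'x-0.17 z0.17', 'x-0.20 z0.20', 'x-0.22 z0.23']
['x-0.02 z0.03', 'x-0.04 z0.07', 'x-0.07 z0.10', 'x-0.08 z0.14', 'x-0.10 z0.17', 'x-0.12 z0.21', 'x-0.13 z0.25', 'x-0.15 z0.28']
['x-0.01 z0.04', 'x-0.02 z0.08', 'x-0.03 z0.12', 'x-0.04 z0.15', 'x-0.05 z0.19', 'x-0.06 z0.23', 'x-0.06 z0.27']
```

View pics/s11.png

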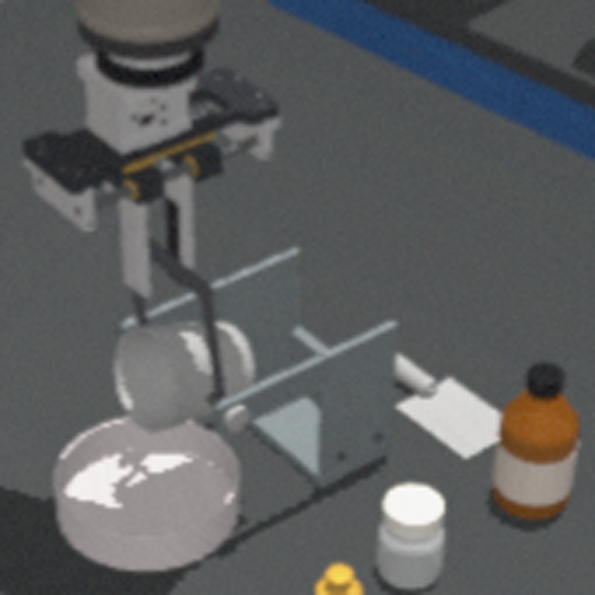

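jog_arm([
  [[-0.04, 0, 0, 0, 0.72], [-0.08, 0, 0.01, 0, 0.72], [-0.12, 0, 0.01, 0, 0.72], [-0.16, 0, 0.02, 0, 0.72], [-0.2, 0, 0.03, 0, 0.72], [-0.23, 0, 0.04, 0, 0.72], [-0.27, 0, 0.06, 0, 0.72], [-0.31, 0, 0.07, 0, 0.72]],
])

```text
clock: 16.8
tcp_pos: [0.4825, 0.0951, 0.4114]
tool_rot: [-3.141, 0.0, 1.437]
force: [0.8, 2.1, -1.7]
opening: 0.0263
```

jog_arm([
  [[-0.04, 0, 0.02, 0, 0.72], [-0.07, 0, 0.03, 0, 0.72], [-0.11, 0, 0.05, 0, 0.72], [-0.14, 0, 0.07, 0, 0.72], [-0.18, 0, 0.09, 0, 0.72], [-0.21, 0, 0.11, 0, 0.72], [-0.24, 0, 0.14, 0, 0.72], [-0.28, 0, 0.16, 0, 0.72]],
])

```text
clock: 17.6
tcp_pos: [0.4788, 0.0675, 0.3953]
tool_rot: [-3.141, -0.0, 1.437]
force: [0.2, 4.5, -3.7]
opening: 0.0264
```

jog_arm([
  [[-0.03, 0, 0.03, 0, 0.72], [-0.06, 0, 0.05, 0, 0.72], [-0.09, 0, 0.08, 0, 0.72], [-0.12, 0, 0.11, 0, 0.72], [-0.15, 0, 0.14, 0, 0.72], [-0.17, 0, 0.17, 0, 0.72], [-0.2, 0, 0.2, 0, 0.72], [-0.22, 0, 0.23, 0, 0.72]],
])

```text
clock: 18.4
tcp_pos: [0.4759, 0.0456, 0.3724]
tool_rot: [-3.142, 0.0, 1.437]
force: [-0.4, 1.4, 0.4]
opening: 0.0262
```

```bash
python3 -c "
from h import *
from tab import table
s=env.observe();print(s['tcp_pos'],s['force'])
st=SY@(s['tcp_pos'][:2]-H);ph=np.degrees(np.arccos((st+.007)/.115));print(st,ph)
table(ph+np.arange(1,10)*2,-.007,(st,s['tcp_pos'][2]))
d=grab('scene');f=d['frame'][:,:,::-1]
cv2.imwrite('pics/s12.png',cv2.resize(f[75:245,200:370],None,fx=3.5,fy=3.5,interpolation=cv2.INTER_CUBIC))
"
```

```text
[0.47592015 0.04558908 0.37242589] [-0.42834923  1.41835182  0.3526536 ]
-0.10027059794170921 144.1985169639593
['x-0.02 z0.03', 'x-0.04 z0.07', 'x-0.07 z0.10', 'x-0.08 z0.14', 'x-0.10 z0.17', 'x-0.12 z0.21', 'x-0.14 z0.25', 'x-0.15 z0.28']
['x-0.01 z0.04']
```

View pics/s12.png

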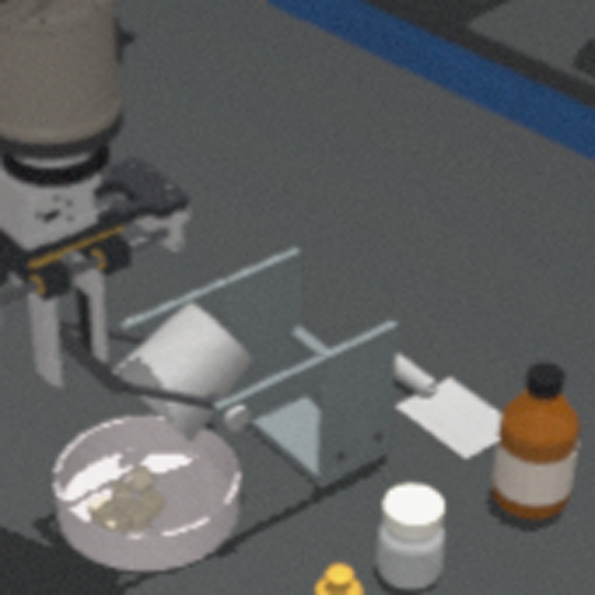

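jog_arm([
  [[-0.02, 0, 0.03, 0, 0.72], [-0.04, 0, 0.07, 0, 0.72], [-0.07, 0, 0.1, 0, 0.72], [-0.08, 0, 0.14, 0, 0.72], [-0.1, 0, 0.17, 0, 0.72], [-0.12, 0, 0.21, 0, 0.72], [-0.12, 0, 0.21, 0, 0.72]],
])

```text
clock: 19.15
tcp_pos: [0.4743, 0.0341, 0.3512]
tool_rot: [-3.141, -0.0, 1.437]
force: [3.1, 6.2, -3.4]
opening: 0.0261
```

```bash
python3 -c "
from h import *
s=env.observe();print(s['tcp_pos'],s['force'])
d=grab('scene');f=d['frame'][:,:,::-1]
cv2.imwrite('pics/s13.png',cv2.resize(f[150:250,200:300],None,fx=6,fy=6,interpolation=cv2.INTER_CUBIC))
d=grab('top');f=d['frame'][:,:,::-1]
cv2.imwrite('pics/t13.png',cv2.resize(f[220:350,180:340],None,fx=4,fy=4,interpolation=cv2.INTER_CUBIC))
"
```

```text
[0.47432713 0.03407493 0.35115824] [ 3.08997404  6.24123175 -3.41904883]
```

View pics/s13.png

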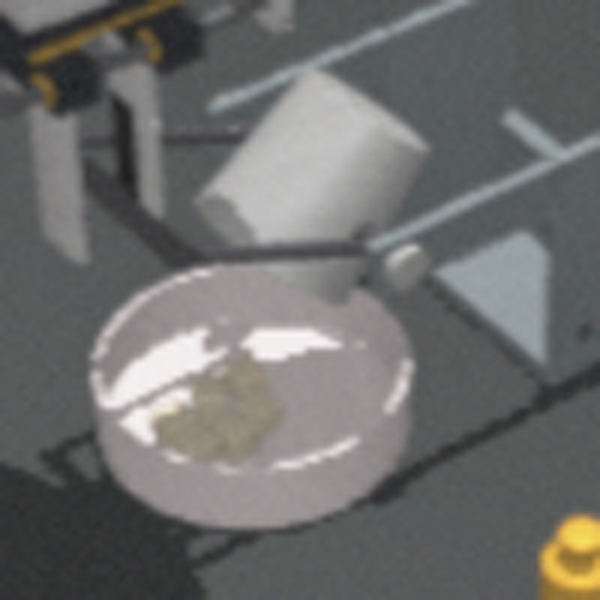

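View pics/t13.png

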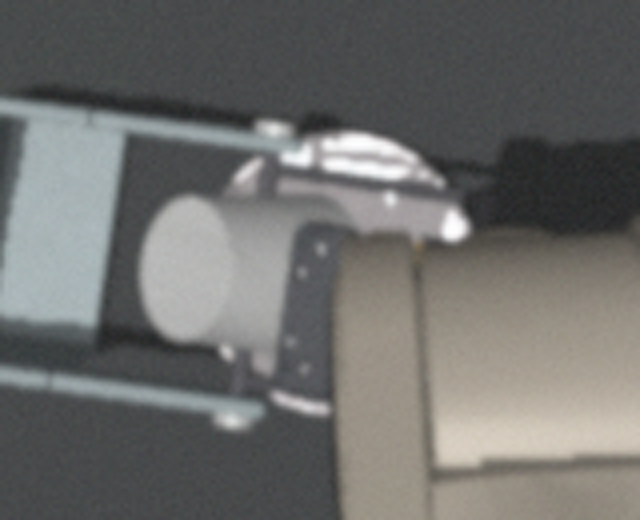

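jog_arm([
  [[-0.02, 0, 0.04, 0, 0.72], [-0.04, 0, 0.07, 0, 0.72], [-0.04, 0, 0.07, 0, 0.72]],
])

```text
clock: 19.55
tcp_pos: [0.4743, 0.0315, 0.345]
tool_rot: [3.14, -0.003, 1.439]
force: [3.3, 16.7, 2.2]
opening: 0.0264
```

```bash
python3 -c "
from h import *
from tab import table
s=env.observe();print(s['tcp_pos'],s['force'])
st=SY@(s['tcp_pos'][:2]-H);print(st)
table(np.arange(156,20,-2.5),+.007,(st,s['tcp_pos'][2]))
"
```

```text
[0.47434834 0.03151794 0.34495736] [ 3.34880995 16.7205554   2.17214267]
-0.11442558203815971
['x0.16 z-0.07', 'x0.19 z-0.11', 'x0.21 z-0.16', 'x0.23 z-0.20', 'x0.26 z-0.24', 'x0.29 z-0.28', 'x0.32 z-0.32', 'x0.35 z-0.36']
['x0.03 z-0.04', 'x0.07 z-0.07', 'x0.11 z-0.11', 'x0.15 z-0.14', 'x0.19 z-0.17', 'x0.23 z-0.20', 'x0.27 z-0.22', 'x0.31 z-0.25']
['x0.04 z-0.02', 'x0.09 z-0.04', 'x0.14 z-0.06', 'x0.18 z-0.08', 'x0.23 z-0.09', 'x0.28 z-0.11', 'x0.33 z-0.12', 'x0.38 z-0.13']
['x0.05 z-0.01', 'x0.10 z-0.01', 'x0.15 z-0.01', 'x0.20 z-0.01', 'x0.25 z-0.01', 'x0.30 z-0.01', 'x0.35 z0.00', 'x0.40 z0.01']
['x0.05 z0.01', 'x0.10 z0.02', 'x0.15 z0.04', 'x0.19 z0.06', 'x0.24 z0.08', 'x0.28 z0.10', 'x0.33 z0.12', 'x0.37 z0.15']
['x0.04 z0.03', 'x0.08 z0.06', 'x0.12 z0.09', 'x0.16 z0.12', 'x0.20 z0.15', 'x0.23 z0.19', 'x0.27 z0.23', 'x0.30 z0.26']
['x0.03 z0.04', 'x0.06 z0.08', 'x0.09 z0.12', 'x0.11 z0.17', 'x0.13 z0.21', 'x0.15 z0.26', 'x0.17 z0.30']
```

jog_arm([
  [[0.08, 0, -0.03, 0, 0.72], [0.16, 0, -0.07, 0, 0.72], [0.19, 0, -0.11, 0, 0.72], [0.21, 0, -0.16, 0, 0.72], [0.23, 0, -0.2, 0, 0.72], [0.26, 0, -0.24, 0, 0.72], [0.29, 0, -0.28, 0, 0.72], [0.35, 0, -0.36, 0, 0.72]],
])

```text
clock: 20.35
tcp_pos: [0.4782, 0.0625, 0.3808]
tool_rot: [-3.141, 0.003, 1.435]
force: [-5.4, -18.4, 11.9]
opening: 0.0262
```

jog_arm([
  [[0.03, 0, -0.04, 0, 0.72], [0.07, 0, -0.07, 0, 0.72], [0.11, 0, -0.11, 0, 0.72], [0.15, 0, -0.14, 0, 0.72], [0.19, 0, -0.17, 0, 0.72], [0.23, 0, -0.2, 0, 0.72], [0.27, 0, -0.22, 0, 0.72], [0.31, 0, -0.25, 0, 0.72]],
])

```text
clock: 21.15
tcp_pos: [0.4826, 0.0959, 0.4057]
tool_rot: [-3.141, 0.0, 1.438]
force: [1.5, -0.6, 0.0]
opening: 0.0266
```

jog_arm([
  [[0.04, 0, -0.02, 0, 0.72], [0.09, 0, -0.04, 0, 0.72], [0.14, 0, -0.06, 0, 0.72], [0.18, 0, -0.08, 0, 0.72], [0.23, 0, -0.09, 0, 0.72], [0.28, 0, -0.11, 0, 0.72], [0.33, 0, -0.12, 0, 0.72], [0.38, 0, -0.13, 0, 0.72]],
])

```text
clock: 21.95
tcp_pos: [0.4877, 0.1335, 0.4188]
tool_rot: [-3.142, -0.0, 1.437]
force: [-0.5, -1.0, 0.7]
opening: 0.0266
```

```bash
python3 -c "
from h import *
from tab import table
s=env.observe();print(s['tcp_pos'],s['force'])
st=SY@(s['tcp_pos'][:2]-H);ph=np.degrees(np.arccos((st-.007)/.115));print(st,ph)
table(np.arange(ph-2.5,20,-2.5),+.007,(st,s['tcp_pos'][2]))
d=grab('scene');f=d['frame'][:,:,::-1]
cv2.imwrite('pics/s14.png',cv2.resize(f[75:245,200:370],None,fx=3.5,fy=3.5,interpolation=cv2.INTER_CUBIC))
"
```

```text
[0.48771473 0.1334678  0.41877099] [-0.50433392 -1.00031169  0.65467463]
-0.011603922656843917 99.30983644559693
['x0.05 z-0.00', 'x0.10 z-0.01', 'x0.15 z-0.01', 'x0.20 z-0.01', 'x0.25 z-0.01', 'x0.30 z-0.01', 'x0.35 z-0.00', 'x0.40 z0.01']
['x0.05 z0.01', 'x0.10 z0.02', 'x0.15 z0.04', 'x0.19 z0.05', 'x0.24 z0.07', 'x0.29 z0.09', 'x0.33 z0.12', 'x0.37 z0.14']
['x0.04 z0.03', 'x0.08 z0.05', 'x0.12 z0.09', 'x0.16 z0.12', 'x0.20 z0.15', 'x0.24 z0.19', 'x0.27 z0.22', 'x0.30 z0.26']
['x0.03 z0.04', 'x0.06 z0.08', 'x0.09 z0.12', 'x0.11 z0.17', 'x0.14 z0.21', 'x0.16 z0.26', 'x0.18 z0.30']
```

View pics/s14.png

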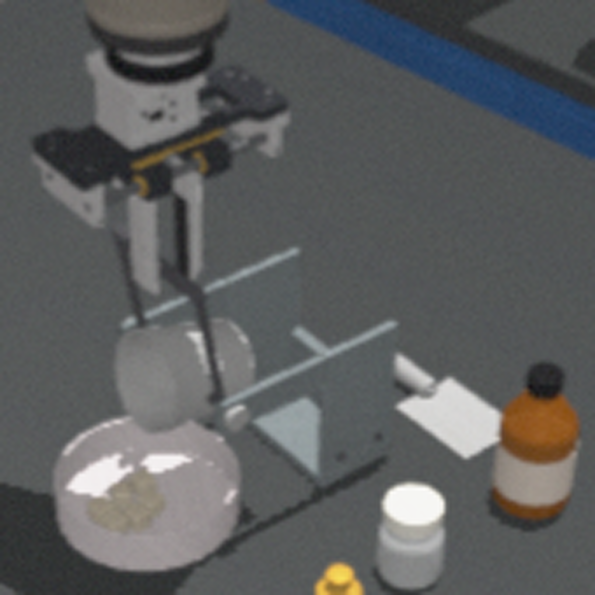

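Bar still caged; the cup is coming back and the blocks lie in the pan around (125,500) of the crop.

jog_arm([
  [[0.05, 0, 0, 0, 0.72], [0.1, 0, -0.01, 0, 0.72], [0.15, 0, -0.01, 0, 0.72], [0.2, 0, -0.01, 0, 0.72], [0.25, 0, -0.01, 0, 0.72], [0.3, 0, -0.01, 0, 0.72], [0.35, 0, 0, 0, 0.72], [0.4, 0, 0.01, 0, 0.72]],
])

```text
clock: 22.8
tcp_pos: [0.493, 0.1731, 0.4175]
tool_rot: [-3.142, 0.0, 1.437]
force: [0.1, -1.0, -0.0]
opening: 0.0264
```

jog_arm([
  [[0.05, 0, 0.01, 0, 0.72], [0.1, 0, 0.02, 0, 0.72], [0.15, 0, 0.04, 0, 0.72], [0.19, 0, 0.05, 0, 0.72], [0.24, 0, 0.07, 0, 0.72], [0.29, 0, 0.09, 0, 0.72], [0.33, 0, 0.12, 0, 0.72], [0.37, 0, 0.14, 0, 0.72]],
])

```text
clock: 23.6
tcp_pos: [0.4979, 0.2097, 0.4033]
tool_rot: [-3.141, 0.0, 1.437]
force: [-0.1, -0.3, 0.0]
opening: 0.0263
```

jog_arm([
  [[0.04, 0, 0.03, 0, 0.72], [0.08, 0, 0.05, 0, 0.72], [0.12, 0, 0.09, 0, 0.72], [0.16, 0, 0.12, 0, 0.72], [0.2, 0, 0.15, 0, 0.72], [0.24, 0, 0.19, 0, 0.72], [0.27, 0, 0.22, 0, 0.72], [0.3, 0, 0.26, 0, 0.72]],
])

```text
clock: 24.4
tcp_pos: [0.502, 0.2394, 0.3774]
tool_rot: [3.142, -0.0, 1.437]
force: [-0.1, -0.6, 0.9]
opening: 0.0262
```

jog_arm([
  [[0.03, 0, 0.04, 0, 0.72], [0.06, 0, 0.08, 0, 0.72], [0.09, 0, 0.12, 0, 0.72], [0.11, 0, 0.17, 0, 0.72], [0.14, 0, 0.21, 0, 0.72], [0.16, 0, 0.24, 0, 0.72]],
])

```text
clock: 25.0
tcp_pos: [0.504, 0.2547, 0.3531]
tool_rot: [-3.141, 0.001, 1.437]
force: [0.2, -5.2, -1.3]
opening: 0.0264
```

```bash
python3 -c "
from h import *
s=env.observe();print(s['tcp_pos'],s['force'],SY@(s['tcp_pos'][:2]-H))
d=grab('scene');f=d['frame'][:,:,::-1]
cv2.imwrite('pics/s15.png',cv2.resize(f[75:245,200:370],None,fx=3.5,fy=3.5,interpolation=cv2.INTER_CUBIC))
"
```

```text
[0.50403775 0.25474006 0.35307459] [ 0.19879354 -5.17979792 -1.29152576] 0.11076193203663123
```

View pics/s15.png

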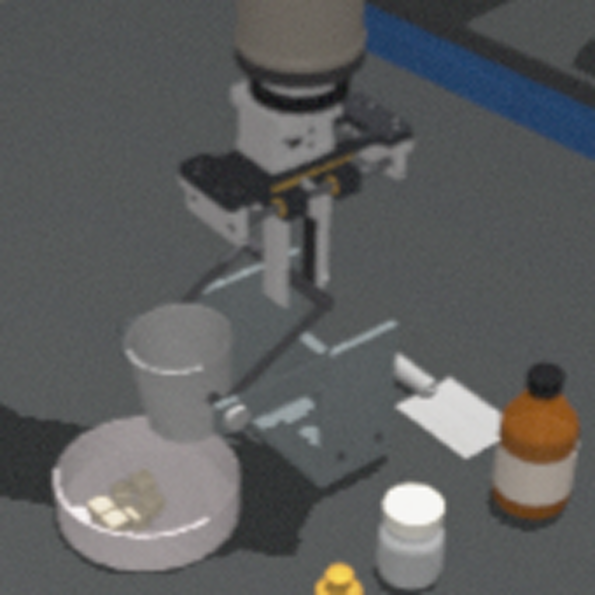

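jog_arm([
  [[0.02, 0, 0.04, 0, 0.72], [0.04, 0, 0.06, 0, 0.72], [0.05, 0, 0.07, 0, 0.72]],
])

```text
clock: 25.35
tcp_pos: [0.5046, 0.2588, 0.3458]
tool_rot: [-3.14, 0.003, 1.436]
force: [-0.4, -11.9, -4.0]
opening: 0.0265
```

jog_arm([
  [[0.02, 0, 0.02, 0, 0.72], [0.04, 0, 0.03, 0, 0.72], [0.04, 0, 0.03, 0, 0.72]],
])

```text
clock: 25.65
tcp_pos: [0.5052, 0.2608, 0.3429]
tool_rot: [-3.139, 0.005, 1.435]
force: [-4.4, -22.4, 4.8]
opening: 0.0266
```

jog_arm([
  [[-0.05, 0, 0, 0, 0.6], [-0.1, 0, 0, 0, 0.57], [-0.1, 0, -0.2, 0, 0.57], [-0.1, 0, -0.5, 0, 0.57], [-0.1, 0, -0.9, 0, 0.57]],
])

```text
clock: 26.15
tcp_pos: [0.5035, 0.2541, 0.4338]
tool_rot: [-3.14, 0.001, 1.438]
force: [0.5, 0.1, 0.3]
opening: 0.0406
```

jog_arm([
  [[0.3, 0, -0.3, 0, 0.57], [0.7, 0, -0.5, 0, 0.57], [1, 0, -0.5, 0, 0.57], [1, 0, -0.5, 0, 0.57]],
])

```text
clock: 26.55
tcp_pos: [0.5163, 0.3579, 0.4837]
tool_rot: [3.141, -0.002, 1.443]
force: [-0.5, 0.2, -1.1]
opening: 0.0404
```

```bash
python3 -c "
from pan import *
s=env.observe();print(s['tcp_pos'],s['force'])
d=grab('scene');f=d['frame'][:,:,::-1]
cv2.imwrite('pics/s16.png',cv2.resize(f[125:275,200:370],None,fx=4,fy=4,interpolation=cv2.INTER_CUBIC))
d=grab('top');f=d['frame'][:,:,::-1]
c,e,n=fit(d['frame'],d,(262,245,340,335),lambda u,v:u>272)
print(c,e,n,np.array([SX,SY])@(c-H))
cv2.imwrite('pics/t16.png',cv2.resize(f[170:350,110:420],None,fx=2.5,fy=2.5,interpolation=cv2.INTER_CUBIC))
"
```

```text
[0.51630664 0.35785316 0.4837489 ] [-0.4679045   0.17561148 -1.07932023]
[0.48151622 0.10848902] 0.0005479266759702131 83 [-0.00031849 -0.03718689]
```

View pics/s16.png

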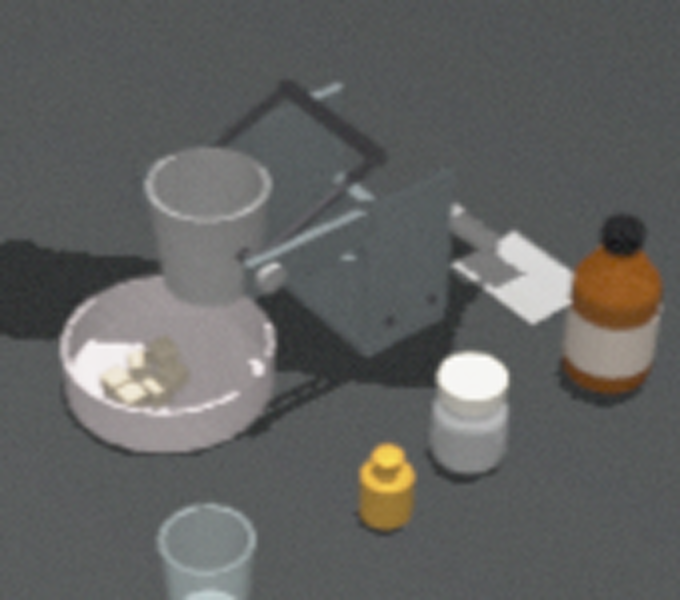

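View pics/t16.png

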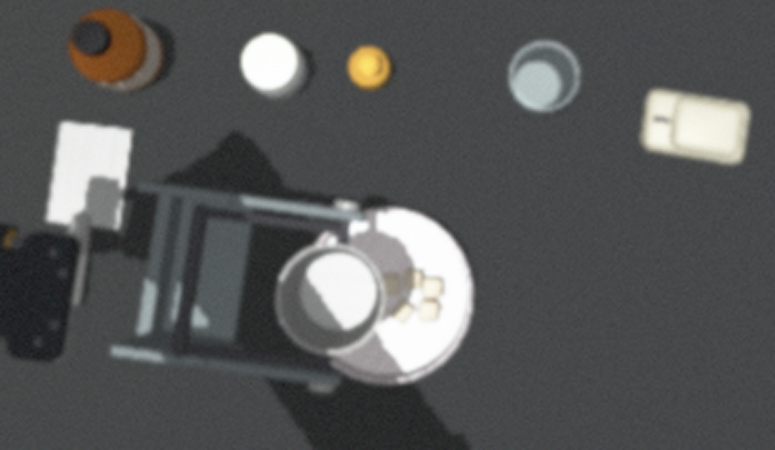

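```bash
python3 -c "
from h import *
d=imaging.grab_frame('scene');g=cv2.cvtColor(d['frame'],cv2.COLOR_RGB2GRAY);o=cv2.cvtColor(cv2.imread('pics/scene0.png'),cv2.COLOR_BGR2GRAY)
for b in((140,170,262,302),(160,185,232,270)):
    t=o[b[0]:b[1],b[2]:b[3]];w=g[b[0]-5:b[1]+5,b[2]-5:b[3]+5]
    m=cv2.matchTemplate(w,t,5);_,v,_,l=cv2.minMaxLoc(m);print('shift',l[0]-5,l[1]-5,v)
f=d['frame'][:,:,::-1];cv2.imwrite('pics/s17.png',cv2.resize(f[190:240,210:275],None,fx=10,fy=10,interpolation=cv2.INTER_CUBIC))
"
```

```text
shift 0 0 0.3563726544380188
shift 0 0 0.8452502489089966
```

View pics/s17.png

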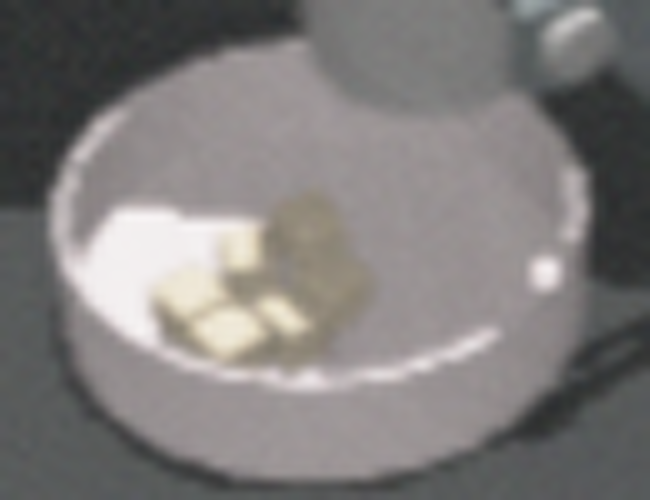

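The pan holds all the blocks (four lit at about (190–285, 250–330), two shaded at about (305,225) and (335,285)). The cup's rim and bar are back at their original pixels.

```bash
python3 -c "
from h import *
print(env.finish_job())"
```

```text
the job is handed in; nothing more can be done
None
```

The pan is under the cup with the six blocks in it, the cup is back upright, and I handed the job in at about 26.7 s of the 72 s; no verdict was reported.

**What I did:**
- I moved the pan about 50 mm away from the robot by pushing its wall from inside with closed fingers. I then pushed it along the stand's axis with the half-open fingers until it was under the cup.
- I kept the bail bar loosely between the fingers and swung it over along its arc to the far stop (about 17 N there). I swung it back the same way onto the upright stop (about 22 N), then moved the arm clear.

**Last checks:**
- **Pan:** it lies about 37 mm in front of the hinge, so 7 mm past its spot, with under 1 mm sideways error. It did not move during the pour.
- **Blocks:** I count six in the pan, four lit and two in shadow. The cup looks empty from above and I see none on the bench.
- **Cup:** the rim and bar corners are within about half a pixel of where they started. The template match on the bar area was weak (0.36) because the background and lighting there had changed, so I relied on the corner positions. The rim match was good (0.85), with no shift.
- **Bystanders:** by eye, all stand where they started; I did not measure them again.
- **Forces:** contact forces reported at the end of each move stayed below about 25 N.

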